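# Tighten the glue clamp until its tab pops out

## Robot

A 6-joint arm with a two-finger parallel gripper is mounted at the origin on a cart in front of the work surface, level with it; the furniture and walls round the work are solid. World frame = base frame: x ahead of the robot, y to its left, z up, the work surface at z = 0. Lengths are in mm, angles in rad, forces in N, time in s.
With the tool pointing down it reaches from about 350 to 725 mm from the base axis. Payload 4.3 kg.
Tool frame: the origin (TCP) lies at the very end of the fingers, on their centre line; the grasp point (between the pads) lies 19 mm behind it (arm.hold_point_z is the distance from the TCP to the grasp point, in mm); z points along the fingers, x is the direction in which the jaws open and shut, and the axes are right-handed (so a half turn about z gives the same grasp; the last joint's range is limited). The gripper opens to 85 mm and grips with 20 to 120 N. Pads are 22 mm wide; open, the fingers measure 114 mm over their backs; the gripper's body (76 mm by 85 mm) begins 54 mm behind the grasp point. The pads swing forward as they close: fully open they stand 13 mm farther back than shut.
Start: joints at [-1.316, 0.377, 0.081, 1.274, 0, 1.46], TCP at [205.151, -537.196, 231.329] pointing down, gripper open.
Joint ranges: [-2.72, 2.72], [-0.84, 1.66], [-1.02, 1.22], [-1.77, 2.12], [-1.37, 1.28], [-3.14, 3.14]. Speed limits (rad/s): [2.57, 2.57, 3.14, 3.14, 3.14, 3.14].

## Interface

Orientations are given as [roll, pitch, yaw] about the fixed x, y, z axes, in that order (R = Rz(yaw) Ry(pitch) Rx(roll)).
In Python, from plant import arm gives the robot as it stands.
- The arm moves only by the tool jog_arm, never from a script. Its argument "series" is a list of rows, each a list of 4 numbers: the shift along the world's x, y, z in m, then the turn about the world's z in rad. In form: [[dx, dy, dz, spin], ...]. A call has 1 to 20 rows; each row is the pose to reach, as a shift and turn from the pose commanded when the call began; what a row does not reach only later rows make up. A row lasts 1/12 s, in which the tool goes at most 41.7 mm and 7.16 degrees, less where a joint would pass 70% of its speed; a pose out of reach is approached as far as the arm can. A call with a gripper value outside its range is refused whole. "fingers" is the opening, from 0 (shut) to 1 (fully open), set as the call begins (left out, the last holds). The fingers move at their own pace and stop on an object; "grip_force" is the grip in N (left out, the last holds). Time passes only in rows, so rows that repeat a pose let the fingers close. It gives the time, the measured TCP pose, the force and the opening at its end, in the units of the state.
- arm.state(): the state, without advancing time (a new reading comes with each control period).
- arm.capture(name): name is "scene" or "top"; returns a dict with "frame" (480x640x3 uint8, red, green, blue), "range_z" (480x640 float32, mm along the optical axis (not along the pixel's ray), 0 where there is no reading), "vfov" (degrees; the focal length in pixels is half the picture's height over the tangent of half this angle, whatever the lens; pixels are square), "cx", "cy" (the principal point, pixels), "position" and "attitude" of the camera in the world. Camera axes: x right, y down, z forward; pixel columns grow to the right and rows downward; lengths in mm; the calibration is good to about 2 mm. A picture is of the moment at which its call begins.
- arm.hand_in(): hands the job in, once; it reports no verdict.
Trained networks look in the newest picture that a camera, given by its name, has taken for a name from the list of things; names that differ only in an ending like _2 or _b are one class to them, and where a whole thing is asked for, a point or a joint stands for the part that bears it (a point fixed in the world has none). Each returns a list of dicts, best first, with "conf" (0 to 1); they miss things now and then, are a little off and sometimes report something else, mostly with a low value. They report only what shows in the picture. A call takes as long as a camera call.
- arm.spot_in(target, camera): "bbox" ([centre column, centre row, width, height] in pixels, round what is visible of it).
- arm.pinpoint(target, camera): "xy" ([column, row] in pixels: a listed point, or the origin of a listed thing).
The state is a dict: "clock": time; "q": joint angles; "joint_vel": joint speeds; "joint_efforts": joint torques, N m; "tool_pos": TCP position; "orientation": TCP orientation; "force": force on the tool from outside, world axes, zero at the start; "wrist_torque": the same for the moment, N m; "finger_gap": finger opening in mm.
Only numpy, scipy, OpenCV 4.12 (cv2) and the standard library are available. Lean on these libraries where they do the work, as an engineer would, in place of code of your own. Each camera call takes 0.05 s, during which the arm holds its last target.

## Task

Two boards that have just been glued lie stacked under one of the two screw clamps on the bench. Turn the T-handle on top of that clamp clockwise until the brass indicator tab has come out about 15 mm from the slot in the clamp's front, stop there without overtightening, and let go. Do not shift the boards and do not tighten the empty clamp.

Things in the scene. Friction and masses are not known exactly. Their poses are not given: they have to be found in the camera images.
- clamp: the clamp that holds the boards: grey cast bench clamp, bolted down. Origin on the bench under the vertical screw axis; its x points to the post at the back, -x to the front, z up. Bed 185 x 125 x 14 mm; the post rises behind the boards; an arm 50 mm wide, top 150 mm above the bench, reaches forward over them to 42 mm in front of the screw axis
- grip (a point): centre of that clamp's T-handle: a plain steel bar 80 mm long, 14 mm thick, 24 mm high, on the screw axis 184 mm above the bench, nothing above it, 22 mm free height between bar and arm (but for a 30 mm thick hub). The point turns with the bar: y along the bar, x across its 14 mm, z up. It turns in place without rising or sinking, with about 0.2 N m, and stays where it is left
- handle (a joint): turn of that handle in rad: 0 slack, grows clockwise seen from above, starts at 0 to 0.25. Each rad drives the pad down 6 mm; the pad meets the boards at about 0.35 and then compresses a spring. The tab shows from about 0.75, is 10 mm out at about 1.07 and 15 mm out at about 1.24; beyond 1.5 (tab about 23 mm out) the clamp is overtight; stop at 1.7
- tab (a joint): travel of the sprung brass indicator tab (22 mm wide, 10 mm high) of that clamp, in m: 0 = slack, hidden 11 mm deep in its slot in the front of the head, about 130 mm above the bench; 0.011 = flush with the front; 0.021 = 10 mm out, the set force is reached; 0.026 = 15 mm out, as wanted. It moves only when the pad presses on something
- upper_centre (a point): centre of the upper board, an offcut of wood 45 x 110 x 30 mm, loose on the lower board under the pad, lying across the clamp; its centre is 64 mm above the bench; z up
- lower_centre (a point): centre of the lower board, an offcut of wood 60 x 90 x 35 mm, loose on the bed; its centre is 31 mm above the bench; z up
- spare_grip (a point): the same point on the second clamp, which is exactly like the first but has nothing under its pad; same axes
- spare_handle (a joint): turn of the empty clamp's handle in rad, as above; starts between 0 and 0.25 and is to be left there

How it is judged:
By the outcome, as a careful person would: the job done as asked, in the order asked, and still so for the second after the job is handed in, with the robot touching nothing.
It also fails if it takes over 32 s, if anything falls off the work surface, if the arm or the gripper's body presses on something with over 40 N, if the wrist force passes 120 N, or if a joint passes its speed limit or range.

## Working session

There is one attempt and no reset: what is moved stays moved. The work goes in short steps, Python scripts to look and compute and a tool call to move; the robot and the scene stay as the last step left them, time stands still between calls to the robot, and variables do not carry over. Pictures are saved under pics/ and viewed, and the job is handed in when it is done.

Besides the shell and the picture viewer there is one more tool, called after ">>>" by a JSON object that holds its "name" and its "arguments". jog_arm: Moves the arm, as the interface text tells. Its arguments: {"type":"object","properties":{"series":{"type":"array","items":{"type":"array","items":{"type":"number"}}},"fingers":{"type":"number"},"grip_force":{"type":"number"}},"required":["series"]}

```bash
mkdir -p pics; ls; cat > h.py <<'E'
import numpy as np, cv2
from plant import arm
from scipy.spatial.transform import Rotation as R
def rot(c):
    a=np.array(c["attitude"],float)
    if a.shape==(3,3): return a
    if a.size==4: return R.from_quat(a).as_matrix()
    return R.from_euler('xyz',a).as_matrix()
def world(c,u,v,d=None,z=None):
    f=240/np.tan(np.radians(c["vfov"])/2)
    r=np.array([(u-c["cx"])/f,(v-c["cy"])/f,1.]); M=rot(c); p=np.array(c["position"],float)
    w=M@r
    if z is not None: return p+w*(z-p[2])/w[2]
    return p+w*d
def proj(c,P):
    f=240/np.tan(np.radians(c["vfov"])/2)
    q=rot(c).T@(np.array(P,float)-np.array(c["position"])); return c["cx"]+f*q[0]/q[2], c["cy"]+f*q[1]/q[2]
def save(c,n,box=None,s=1):
    im=c["frame"][:,:,::-1]
    if box: im=im[box[1]:box[3],box[0]:box[2]]
    if s!=1: im=cv2.resize(im,None,fx=s,fy=s,interpolation=cv2.INTER_CUBIC)
    cv2.imwrite("pics/"+n,im)
E
python3 - <<'E'
from h import *
print(arm.state())
for n in("scene","top"):
    c=arm.capture(n); save(c,n+"0.png")
    print(n,c["position"],c["attitude"],c["vfov"],c["cx"],c["cy"])
    for t in("clamp","grip","spare_grip","tab","upper_centre"):
        print(t,arm.pinpoint(t,n),arm.spot_in(t,n))
E
```

```text
pics
{'clock': 0.0, 'q': array([-1.31631843e+00,  3.78074444e-01,  7.96470587e-02,  1.27440840e+00,
        3.64003342e-05,  1.46050528e+00]), 'joint_vel': array([-1.03964882e-04,  2.18785501e-05,  1.17953361e-03,  9.25953767e-04,
       -1.44948874e-03,  1.70572131e-03]), 'joint_efforts': array([-1.75310528e-03, -4.63598371e+01,  2.69877005e+01,  2.07194343e-02,
       -3.86915881e-04, -1.83559791e-06]), 'tool_pos': array([ 204.9784254 , -536.52845753,  230.36258033]), 'orientation': array([-3.14133200e+00,  2.02305997e-03, -1.20602716e+00]), 'force': array([ 0.72048481, -0.64002792,  0.26236831]), 'wrist_torque': array([ 0.01223045,  0.01593605, -0.02097201]), 'finger_gap': 85.77221056420217}
scene [-17.94448456 994.8350028  688.38448534] [-2.10402786  0.01253308 -2.58062128] 42.77373669606872 331.5664362494805 231.80726766108387
clamp [{'xy': [271.1, 330.7], 'conf': 0.77}, {'xy': [375.5, 152.3], 'conf': 0.61}] [{'bbox': [259.2, 294.8, 122.4, 138.4], 'conf': 0.91}]
grip [{'xy': [263.7, 239.5], 'conf': 0.91}] [{'bbox': [262.1, 242.0, 46.5, 35.3], 'conf': 0.93}]
spare_grip [{'xy': [380.8, 156.4], 'conf': 0.81}] [{'bbox': [377.4, 157.9, 25.2, 31.9], 'conf': 0.6}]Traceback (most recent call last):
  File "<stdin>", line 7, in <module>
ValueError: it knows: clamp, grip, lower_centre, spare_grip, upper_centre
```

```bash
python3 - <<'E'
from h import *
c=arm.capture("top"); save(c,"top0.png")
print(c["position"],c["attitude"],c["vfov"],c["cx"],c["cy"])
for t in("clamp","grip","spare_grip","upper_centre","lower_centre"):
    p=arm.pinpoint(t,"top"); print(t,p,arm.spot_in(t,"top"))
    for q in p:
        u,v=q["xy"]; print("  ",world(c,u,v,z={"clamp":0,"grip":184,"spare_grip":184,"upper_centre":64,"lower_centre":31}[t]), world(c,u,v,d=c["range_z"][int(v),int(u)]))
c=arm.capture("scene")
for u,v in((263.7,239.5),(380.8,156.4)): print(world(c,u,v,z=184))
E
```

```text
[476.78565458 181.64640053 968.24081622] [-3.09087016 -0.03027583 -1.54382377] 57.02530326397422 323.2481099994077 240.6947095763896
clamp [{'xy': [232.0, 237.6], 'conf': 0.84}] [{'bbox': [231.5, 225.4, 81.2, 100.4], 'conf': 0.71}]
   [527.81590859 353.00701633   0.        ] [517.53392324 318.47990343 195.08893461]
grip [{'xy': [216.8, 235.6], 'conf': 0.61}] [{'bbox': [218.6, 231.8, 42.0, 17.8], 'conf': 0.85}]
   [520.88795105 347.25751591 184.        ] [520.21254974 344.72127691 196.01019714]
spare_grip [{'xy': [427.2, 240.7], 'conf': 0.92}] [{'bbox': [427.8, 238.9, 45.2, 15.9], 'conf': 0.8}]
   [522.54283789 -27.2109144  184.        ] [521.80713608 -23.85282516 196.60932924]
upper_centre [{'xy': [229.6, 239.6], 'conf': 0.58}] [{'bbox': [230.0, 237.3, 58.8, 26.0], 'conf': 0.85}]
   [520.22425194 346.38740825  64.        ] [513.9105657  322.44273468 195.42903199]
lower_centre [{'xy': [229.5, 239.5], 'conf': 0.63}] []
   [522.01487344 352.61739193  31.        ] [514.07971178 322.62168361 195.43258543]
[521.83313523 350.4388093  184.        ]
[516.88702476 -33.37583646 184.        ]
```

View pics/scene0.png

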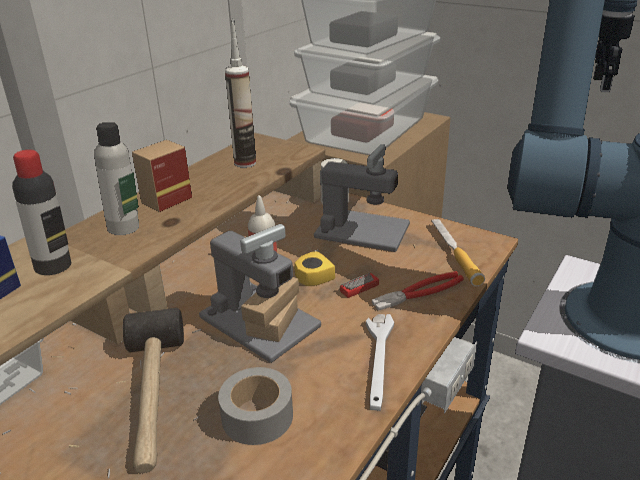

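View pics/top0.png

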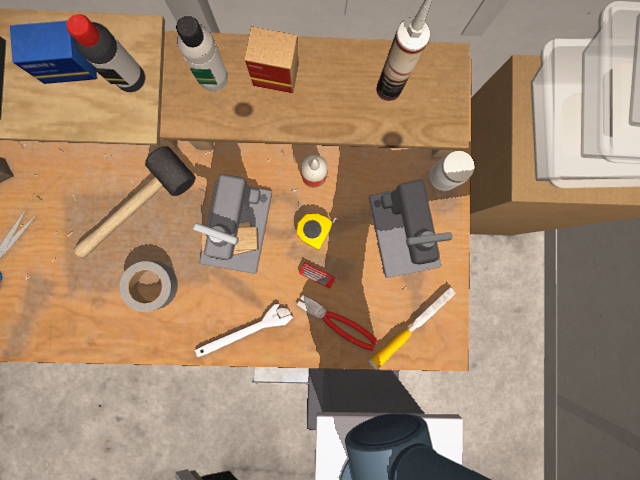

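The boards are under the left clamp: the bar is at top pixel (217,235), with the boards at (247,240). The clamp at (427,240) is empty. Next I'll measure the bar's centre and direction from depth.

```bash
python3 - <<'E'
from h import *
c=arm.capture("top"); save(c,"top_z.png",(180,160,280,290),4)
D=c["range_z"]
vv,uu=np.mgrid[170:290,180:290]
P=np.array([world(c,u,v,d=D[v,u]) for u,v in zip(uu.ravel(),vv.ravel()) if D[v,u]>0])
print(np.histogram(P[:,2],bins=np.arange(-10,230,10)))
b=P[(P[:,2]>180)&(P[:,2]<212)]
print(len(b),np.median(b[:,2]),b.min(0),b.max(0))
r=cv2.minAreaRect(b[:,:2].astype(np.float32)); print(r)
# arm top
a=P[(P[:,2]>142)&(P[:,2]<160)]
print(len(a),cv2.minAreaRect(a[:,:2].astype(np.float32)))
bed=P[(P[:,2]>9)&(P[:,2]<19)]; print(len(bed),cv2.minAreaRect(bed[:,:2].astype(np.float32)))
m=b[:,:2].mean(0); w,V=np.linalg.eigh(np.cov(b[:,:2].T)); print(m,w,V[:,1])
c=arm.capture("scene"); save(c,"scene_z.png",(190,210,340,370),4)
D=c["range_z"]
vv,uu=np.mgrid[200:370,190:340]
P=np.array([world(c,u,v,d=D[v,u]) for u,v in zip(uu.ravel(),vv.ravel()) if D[v,u]>0])
b=P[(P[:,2]>190)&(P[:,2]<200)&(np.hypot(P[:,0]-521,P[:,1]-348)<60)]
print(len(b),np.median(b[:,2]),cv2.minAreaRect(b[:,:2].astype(np.float32)))
E
```

```text
(array([5384, 2381, 1654,   67,  130,  202,  144,   60,  497,   58,   17,
          0,   12,   73,   70, 1518,  405,    8,   96,   12,  358,    0,
          0]), array([-10,   0,  10,  20,  30,  40,  50,  60,  70,  80,  90, 100, 110,
       120, 130, 140, 150, 160, 170, 180, 190, 200, 210, 220]))
370 194.2770610452481 [508.21572413 309.80284995 180.17031987] [541.5553846  387.38205011 198.33517262]
((526.3899536132812, 348.17218017578125), (79.70189666748047, 19.399574279785156), 69.88909912109375)
1896 ((559.488525390625, 343.1235046386719), (50.23345184326172, 157.48146057128906), 81.0134048461914)
1716 ((556.4971313476562, 377.629150390625), (192.92684936523438, 184.1731719970703), 81.8525619506836)
[524.67154125 347.75590597] [ 16.52371558 528.41455347] [0.3062724  0.95194391]
354 195.54111291618972 ((523.9963989257812, 350.11407470703125), (80.29873657226562, 17.922510147094727), 73.20932006835938)
```

View pics/top_z.png

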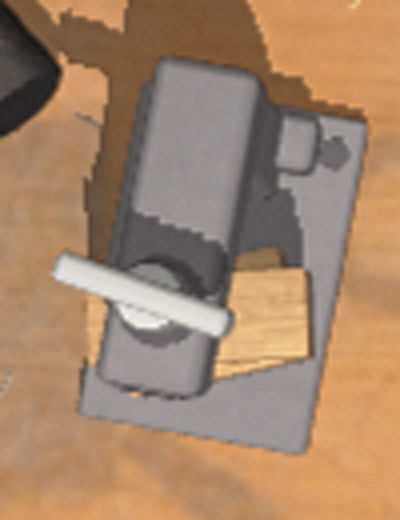

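View pics/scene_z.png

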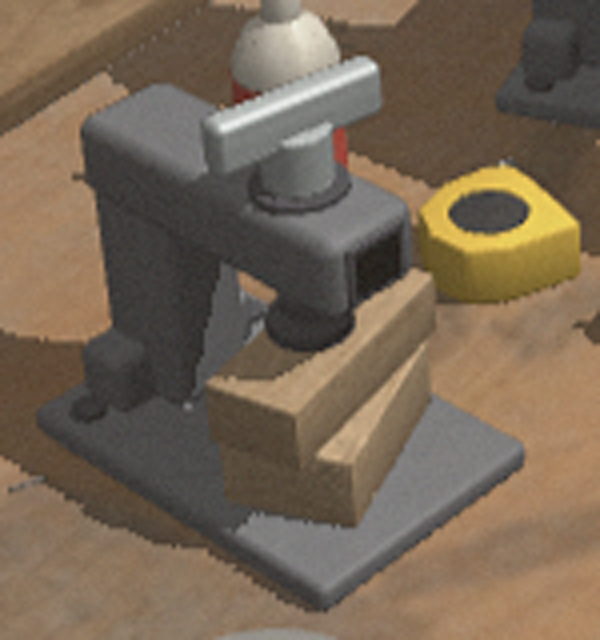

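The left clamp's front slot (scene_z pixel ~(378,262)) is empty, so the tab is hidden. The bar sits at about (524, 348.5), and its long axis has a heading of about 72.5°. I'll check the height map for obstacles along the arc before moving.

```bash
python3 - <<'E'
from h import *
c=arm.capture("top"); D=c["range_z"].astype(float)
f=240/np.tan(np.radians(c["vfov"])/2)
vv,uu=np.mgrid[0:480,0:640]
r=np.stack([(uu-c["cx"])/f,(vv-c["cy"])/f,np.ones(D.shape)],-1)*D[...,None]
P=(r@rot(c).T+np.array(c["position"])); P=P[D>0]
for x0 in range(150,800,50):
    print(x0,[int(max(P[(P[:,0]>=x0)&(P[:,0]<x0+50)&(P[:,1]>=y)&(P[:,1]<y+50)][:,2],default=-1)) for y in range(-500,550,50)])
E
```

```text
150 [-864, -1, -1, -1, -1, -1, -3, -1, -2, 271, 380, 352, 306, -1, -1, -1, -1, -1, -1, -1, -1]
200 [-871, -1, -1, -1, -1, -1, -1, -1, -1, 444, 426, 341, 306, -15, -5, -14, -17, -1, -1, -1, -1]
250 [-873, -1, -1, -1, -1, -1, 3, 4, 5, 27, 31, 23, 4, 3, 4, 4, 4, 13, 14, 4, 4]
300 [-870, -1, -1, -1, -1, -1, 4, 4, 16, 28, 27, 15, 16, 5, 13, 13, 14, 14, 4, 3, 3]
350 [-866, -1, -1, -1, -1, -1, 3, 18, 20, 16, 5, 13, 15, 15, 13, 14, 5, 4, 4, 50, 50]
400 [-872, -1, -1, -1, -1, -1, 3, 20, 16, 4, 3, 4, 23, 21, 2, 5, 4, 3, 4, 52, 48]
450 [-870, -1, -1, -1, -1, -1, 3, 13, 150, 152, 17, 3, 21, 21, 17, 16, 151, 152, 15, 51, 49]
500 [-872, -1, -1, -1, -1, -1, 4, 4, 197, 198, 198, 4, 35, 36, 34, 82, 197, 197, 3, 3, 3]
550 [-870, -1, -1, -1, -1, -1, 5, 4, 3, 153, 151, 4, 35, 37, 35, 18, 152, 153, 15, 3, 37]
600 [54, 177, 180, 178, 175, 52, 2, 99, 81, 152, 152, 17, 4, 99, 3, 42, 153, 150, 65, 65, 49]
650 [53, 182, 181, 302, 303, 53, 2, 104, 104, 5, 3, 3, 4, 147, 95, 3, 3, 11, 60, 136, 137]
700 [-1, -1, -1, 337, 339, 53, 2, 130, 131, 129, 130, 130, 131, 129, 130, 130, 130, 129, 130, 137, 138]
750 [-1, -1, -1, 333, 302, 173, 2, 129, 131, 131, 343, 336, 131, 130, 131, 129, 130, 283, 130, 138, 332]
```

>>> {"name": "jog_arm", "arguments": {"series": [[0.01,0.03,0.01,0.12],[0.03,0.06,0.02,0.24],[0.05,0.09,0.03,0.36]], "fingers": 1, "grip_force": 60}}

```text
clock: 1.35
tool_pos: [255.0, -446.3, 261.2]
orientation: [-3.141, 0.001, -0.842]
force: [0.5, 1.0, 0.8]
finger_gap: 85.3
```

```bash
python3 - <<'E'
from h import *
s=arm.state(); print(s["clock"],s["q"],s["tool_pos"],s["orientation"])
p=np.array([255.2,-447.2])
out=[]
for i in range(1,21):
    a=-1.0523+0.08*i; r=515-15*min(i,5)/5*1
    out.append([round((r*np.cos(a)-p[0])/1000,3),round((r*np.sin(a)-p[1])/1000,3)])
print(out, a)
E
```

```text
1.35 [-1.17522164e+00  2.46311805e-01 -2.44585760e-02  1.30075391e+00
  1.89323290e-04  1.23789447e+00] [ 255.02868737 -446.29673939  261.23971694] [-3.14117583e+00  6.26133742e-04 -8.42319720e-01]
[[np.float64(0.033), np.float64(0.024)], [np.float64(0.064), np.float64(0.051)], [np.float64(0.093), np.float64(0.08)], [np.float64(0.119), np.float64(0.111)], [np.float64(0.142), np.float64(0.144)], [np.float64(0.165), np.float64(0.176)], [np.float64(0.185), np.float64(0.211)], [np.float64(0.203), np.float64(0.247)], [np.float64(0.217), np.float64(0.284)], [np.float64(0.229), np.float64(0.322)], [np.float64(0.237), np.float64(0.361)], [np.float64(0.243), np.float64(0.401)], [np.float64(0.245), np.float64(0.441)], [np.float64(0.244), np.float64(0.481)], [np.float64(0.239), np.float64(0.521)], [np.float64(0.232), np.float64(0.56)], [np.float64(0.221), np.float64(0.599)], [np.float64(0.208), np.float64(0.636)], [np.float64(0.191), np.float64(0.673)], [np.float64(0.172), np.float64(0.708)]] 0.5477000000000001
```

>>> {"name": "jog_arm", "arguments": {"series": [[0.033,0.024,0,0.12],[0.064,0.051,0,0.24],[0.093,0.08,0,0.36],[0.119,0.111,0,0.48],[0.142,0.144,0,0.6],[0.165,0.176,0,0.72],[0.185,0.211,0,0.84],[0.203,0.247,0,0.96],[0.217,0.284,0,1.08],[0.229,0.322,0,1.2],[0.237,0.361,0,1.32],[0.243,0.401,0,1.44],[0.245,0.441,0,1.56],[0.244,0.481,0,1.68],[0.239,0.521,0,1.8],[0.232,0.56,0,1.92],[0.221,0.599,0,2.04],[0.208,0.636,0,2.16],[0.191,0.673,0,2.28],[0.172,0.708,0,2.4]]}}

```text
clock: 3.02
tool_pos: [426.5, 262.8, 261.4]
orientation: [3.141, -0.0, 1.56]
force: [0.5, 0.8, 0.1]
finger_gap: 85.5
```

>>> {"name": "jog_arm", "arguments": {"series": [[0.012,0.011,0,0.12],[0.024,0.022,0,0.24],[0.036,0.033,0,0.36],[0.048,0.044,0,0.48],[0.06,0.055,0,0.6],[0.072,0.066,0,0.72],[0.084,0.077,0,0.84],[0.097,0.088,-0.005,0.96],[0.097,0.088,-0.015,1.08],[0.097,0.088,-0.02,1.2],[0.097,0.088,-0.025,1.28],[0.097,0.088,-0.025,1.28]]}}

```text
clock: 4.02
tool_pos: [523.6, 348.6, 234.9]
orientation: [-3.14, -0.002, 2.835]
force: [-1.2, 0.1, -0.4]
finger_gap: 85.6
```

```bash
python3 - <<'E'
from h import *
s=arm.state(); print(s["clock"],s["q"],s["tool_pos"],s["orientation"],s["force"])
c=arm.capture("scene"); save(c,"scene1.png",(190,130,390,330),3)
print([proj(c,p) for p in ((524,348.5,196),s["tool_pos"])])
c=arm.capture("top"); save(c,"top1.png",(150,150,310,310),4)
E
```

```text
4.0167 [ 4.86493504e-01  4.95739942e-01  2.72588497e-01  1.35004463e+00
  4.35058910e-05 -7.78007290e-01] [523.64874789 348.57729436 234.89448506] [-3.13991381e+00 -1.71528028e-03  2.83529563e+00] [-1.17975369  0.11445593 -0.39786564]
[(np.float64(262.84002857477714), np.float64(232.11354233010405)), (np.float64(261.24589747645604), np.float64(210.60967279886822))]
```

View pics/scene1.png

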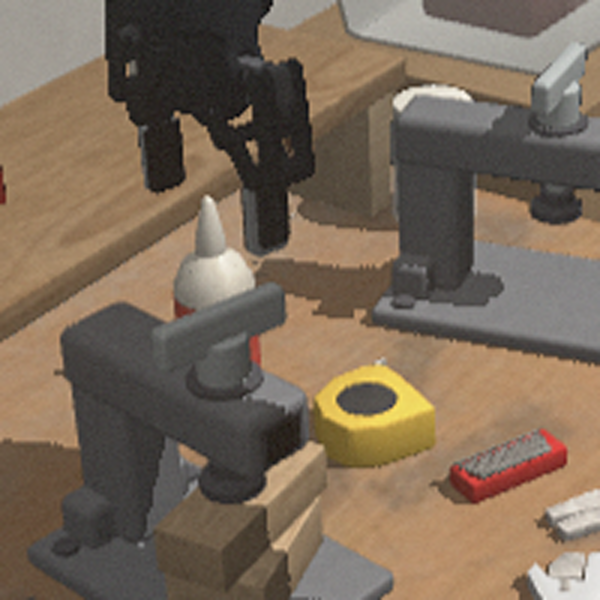

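View pics/top1.png

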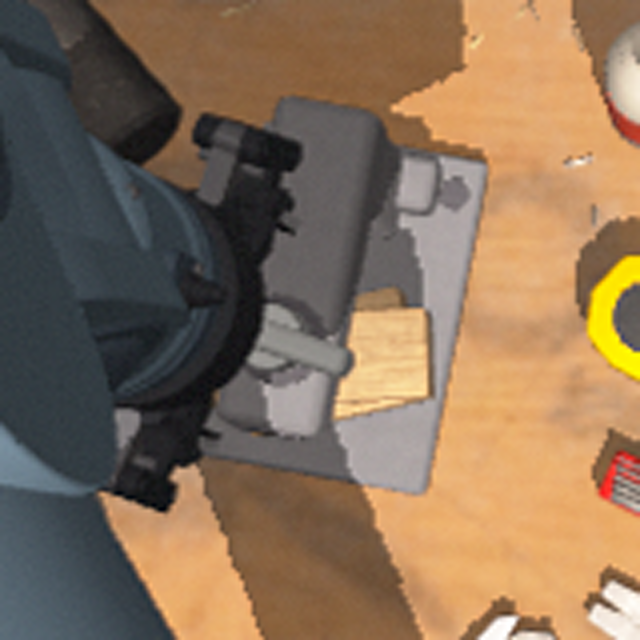

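The gripper is centred over the bar and lined up with it, and the slot stays visible at about scene pixel (284,278). I'll go down and close.

>>> {"name": "jog_arm", "arguments": {"series": [[0,0,-0.015,0],[0,0,-0.03,0],[0,0,-0.045,0],[0,0,-0.054,0],[0,0,-0.058,0],[0,0,-0.058,0]]}}

```text
clock: 4.62
tool_pos: [523.7, 348.5, 177.7]
orientation: [-3.141, -0.001, 2.833]
force: [0.2, 0.6, 0.6]
finger_gap: 85.3
```

>>> {"name": "jog_arm", "arguments": {"series": [[0,0,0,0],[0,0,0,0],[0,0,0,0],[0,0,0,0],[0,0,0,0],[0,0,0,0],[0,0,0,0],[0,0,0,0],[0,0,0,0],[0,0,0,0],[0,0,0,0],[0,0,0,0]], "fingers": 0, "grip_force": 50}}

```text
clock: 5.62
tool_pos: [524.2, 349.3, 179.5]
orientation: [3.14, 0.0, 2.834]
force: [-2.5, 0.3, 5.3]
finger_gap: 12.5
```

```bash
python3 - <<'E'
from h import *
s=arm.state(); print(s)
c=arm.capture("scene"); save(c,"scene2.png",(190,130,390,330),3)
E
```

```text
{'clock': 5.6167, 'q': array([ 4.86736818e-01,  5.06264734e-01,  1.46932549e-01,  1.21007828e+00,
        8.94404403e-04, -7.76470662e-01]), 'joint_vel': array([-0.00040659, -0.00093905,  0.00097895, -0.00017118,  0.00279101,
       -0.00029666]), 'joint_efforts': array([ -0.79187628, -48.96877527,  25.57667613,  -0.76390531,
        -0.36918045,  -0.10927503]), 'tool_pos': array([524.16978676, 349.32443453, 179.53764067]), 'orientation': array([3.13997723e+00, 3.33103956e-04, 2.83400416e+00]), 'force': array([-2.46639663,  0.33482079,  5.31906357]), 'wrist_torque': array([ 0.04716832,  0.41573311, -0.09076648]), 'finger_gap': 12.507624684536188}
```

View pics/scene2.png

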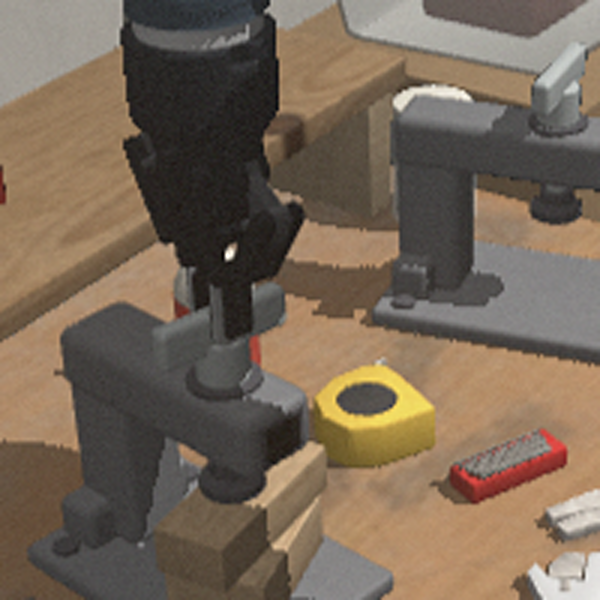

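The bar is held centrally with low forces (under 6 N). I'll turn it clockwise by 0.85 rad, then look at the tab.

>>> {"name": "jog_arm", "arguments": {"series": [[0,0,0,-0.06],[0,0,0,-0.12],[0,0,0,-0.18],[0,0,0,-0.24],[0,0,0,-0.3],[0,0,0,-0.36],[0,0,0,-0.42],[0,0,0,-0.48],[0,0,0,-0.54],[0,0,0,-0.6],[0,0,0,-0.66],[0,0,0,-0.72],[0,0,0,-0.78],[0,0,0,-0.83],[0,0,0,-0.85],[0,0,0,-0.85]]}}

```text
clock: 7.0
tool_pos: [523.5, 349.9, 179.5]
orientation: [3.141, -0.002, 1.984]
force: [-3.6, 1.9, 6.4]
finger_gap: 12.7
```

```bash
python3 - <<'E'
from h import *
s=arm.state(); print(s["clock"],s["tool_pos"],s["orientation"],s["force"],s["wrist_torque"],s["finger_gap"])
c=arm.capture("scene"); save(c,"scene3.png",(215,200,325,300),6)
c=arm.capture("top"); save(c,"top3.png",(150,150,310,310),4)
E
```

```text
7.0 [523.48894262 349.90181857 179.50738208] [ 3.14086453e+00 -2.37678343e-03  1.98447987e+00] [-3.55717974  1.89305929  6.41172626] [0.25526505 0.63896341 0.03593734] 12.688471262147564
```

View pics/scene3.png

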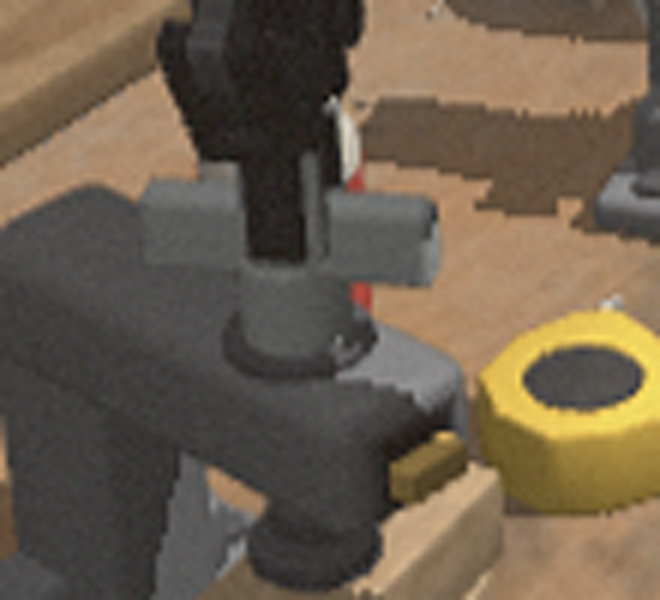

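View pics/top3.png

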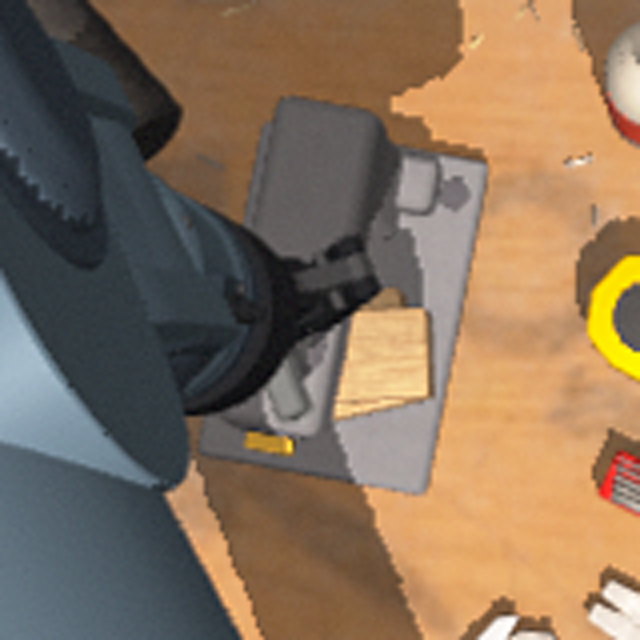

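The tab is out, at scene3 pixel ~(430,465) and top3 pixel ~(268,442). Now to measure how far.

```bash
cat > tab.py <<'E'
from h import *
C={}
for n in("top","scene"):
    c=arm.capture(n); C[n]=c
    hsv=cv2.cvtColor(c["frame"],cv2.COLOR_RGB2HSV)
    m=(hsv[...,0]>17)&(hsv[...,0]<32)&(hsv[...,1]>140)&(hsv[...,2]>50)
    D=c["range_z"]; pts=[]
    for v,u in zip(*np.nonzero(m)):
        if D[v,u]>0:
            w=world(c,u,v,d=D[v,u])
            if 110<w[2]<145 and np.hypot(w[0]-482,w[1]-355)<60: pts.append(np.r_[w,u,v])
    pts=np.array(pts)
    if len(pts)==0: print(n,"none"); continue
    yaw=np.radians(-8.7); ex=np.array([np.cos(yaw),np.sin(yaw)]); ey=np.array([-ex[1],ex[0]])
    rel=pts[:,:2]-np.array([524,349])
    a=rel@ex; b=rel@ey
    print(n,len(pts),"z",np.percentile(pts[:,2],[2,50,98]).round(1),"x",np.percentile(a,[0,5,50,95,100]).round(1),"y",np.percentile(b,[0,50,100]).round(1),"u",pts[:,3].min(),pts[:,3].max(),"v",pts[:,4].min(),pts[:,4].max())
    # using known height: for top, z=135
    if n=="top":
        q=np.array([world(c,u,v,z=135)[:2] for u,v in pts[:,3:5]])-np.array([524,349]); print(" z135 x",np.percentile(q@ex,[0,5,50,95,100]).round(1),"y",np.percentile(q@ey,[0,100]).round(1), cv2.minAreaRect(q.astype(np.float32)))
    for out in(5,10,15,20):
        print(out,[tuple(np.round(proj(c,np.r_[np.array([524,349])-(42+out)*ex+s*11*ey,z]),1)) for s in(-1,1) for z in(125,135)])
    # front of head points
    vv,uu=np.nonzero(D>0); 
    sel=[(u,v) for u,v in zip(uu,vv) if 200<u<300 and 200<v<300]
    W=np.array([world(c,u,v,d=D[v,u]) for u,v in sel]); r=W[:,:2]-np.array([524,349])
    k=(W[:,2]>140)&(W[:,2]<153)&(abs(r@ey)<18)&((r@ex)<-15)
    print(" arm top front x",np.percentile((r@ex)[k],[0,1,5,20]).round(1), k.sum())
E
python3 tab.py
```

```text
top 48 z [130.6 133.1 135.6] x [-51.1 -50.7 -47.2 -43.8 -43.4] y [-10.4  -0.1  10.5] u 211.0 222.0 v 258.0 263.0
 z135 x [-51.  -50.6 -47.3 -43.7 -43.3] y [-10.8  10.4] ((-46.7656135559082, 6.965445518493652), (21.15407371520996, 7.669251918792725), 82.0638656616211)
5 [(np.float64(223.5), np.float64(261.3)), (np.float64(222.4), np.float64(261.2)), (np.float64(212.0), np.float64(259.2)), (np.float64(210.8), np.float64(259.2))]
10 [(np.float64(223.0), np.float64(263.9)), (np.float64(221.9), np.float64(263.9)), (np.float64(211.5), np.float64(261.8)), (np.float64(210.3), np.float64(261.8))]
15 [(np.float64(222.5), np.float64(266.5)), (np.float64(221.4), np.float64(266.5)), (np.float64(211.0), np.float64(264.4)), (np.float64(209.8), np.float64(264.4))]
20 [(np.float64(222.0), np.float64(269.1)), (np.float64(220.9), np.float64(269.2)), (np.float64(210.5), np.float64(267.0)), (np.float64(209.3), np.float64(267.1))]
 arm top front x [-42.5 -42.4 -41.8 -39.8] 131
scene 8 z [126.8 130.1 134.6] x [-52.1 -51.6 -49.2 -45.1 -44.8] y [-11.5   5.3  11.7] u 280.0 292.0 v 272.0 283.0
5 [(np.float64(290.9), np.float64(277.0)), (np.float64(290.6), np.float64(271.9)), (np.float64(281.2), np.float64(283.1)), (np.float64(280.9), np.float64(277.9))]
10 [(np.float64(293.1), np.float64(278.1)), (np.float64(292.9), np.float64(273.0)), (np.float64(283.5), np.float64(284.3)), (np.float64(283.1), np.float64(279.1))]
15 [(np.float64(295.4), np.float64(279.3)), (np.float64(295.1), np.float64(274.1)), (np.float64(285.7), np.float64(285.5)), (np.float64(285.4), np.float64(280.2))]
20 [(np.float64(297.7), np.float64(280.4)), (np.float64(297.4), np.float64(275.3)), (np.float64(288.0), np.float64(286.6)), (np.float64(287.7), np.float64(281.4))]
 arm top front x [-47.1 -44.7 -43.3 -41.4] 304
```

The tab is about 9 mm out, which puts the handle at about 1.03. At roughly 29 mm/rad, 0.20 rad more should do it.

>>> {"name": "jog_arm", "arguments": {"series": [[0,0,0,-0.06],[0,0,0,-0.12],[0,0,0,-0.17],[0,0,0,-0.2],[0,0,0,-0.2],[0,0,0,-0.2],[0,0,0,-0.2]]}}

```text
clock: 7.78
tool_pos: [523.4, 350.1, 179.5]
orientation: [3.141, -0.003, 1.785]
force: [-3.9, 2.6, 6.7]
finger_gap: 12.9
```

```bash
python3 tab.py; python3 - <<'E'
from h import *
s=arm.state(); print(s["clock"],s["tool_pos"],s["orientation"],s["force"],s["wrist_torque"],s["finger_gap"])
c=arm.capture("scene"); save(c,"scene4.png",(215,200,325,300),6)
c=arm.capture("top"); save(c,"top4.png",(180,200,280,290),6)
E
```

```text
top 85 z [129.1 131.6 134.7] x [-57.  -56.3 -50.5 -44.4 -43.6] y [-11.  -0.  11.] u 211.0 223.0 v 258.0 266.0
 z135 x [-56.9 -56.2 -50.4 -44.4 -43.5] y [-11.9  10. ] ((-49.74304962158203, 6.618464469909668), (21.988327026367188, 13.159995079040527), 80.19542694091797)
5 [(np.float64(223.5), np.float64(261.3)), (np.float64(222.4), np.float64(261.2)), (np.float64(212.0), np.float64(259.2)), (np.float64(210.8), np.float64(259.2))]
10 [(np.float64(223.0), np.float64(263.9)), (np.float64(221.9), np.float64(263.9)), (np.float64(211.5), np.float64(261.8)), (np.float64(210.3), np.float64(261.8))]
15 [(np.float64(222.5), np.float64(266.5)), (np.float64(221.4), np.float64(266.5)), (np.float64(211.0), np.float64(264.4)), (np.float64(209.8), np.float64(264.4))]
20 [(np.float64(222.0), np.float64(269.1)), (np.float64(220.9), np.float64(269.2)), (np.float64(210.5), np.float64(267.0)), (np.float64(209.3), np.float64(267.1))]
 arm top front x [-42.8 -42.5 -41.9 -40. ] 122
scene 10 z [129.6 132.6 135. ] x [-57.7 -57.  -51.7 -47.1 -45.8] y [-4.   8.4 10.9] u 281.0 290.0 v 275.0 282.0
5 [(np.float64(29
[... 174 characters left out ...]
loat64(278.1)), (np.float64(292.9), np.float64(273.0)), (np.float64(283.5), np.float64(284.3)), (np.float64(283.1), np.float64(279.1))]
15 [(np.float64(295.4), np.float64(279.3)), (np.float64(295.1), np.float64(274.1)), (np.float64(285.7), np.float64(285.5)), (np.float64(285.4), np.float64(280.2))]
20 [(np.float64(297.7), np.float64(280.4)), (np.float64(297.4), np.float64(275.3)), (np.float64(288.0), np.float64(286.6)), (np.float64(287.7), np.float64(281.4))]
 arm top front x [-46.1 -44.2 -43.5 -41.1] 302
7.8833 [523.41324716 350.100441   179.51770443] [ 3.14139602e+00 -2.93695081e-03  1.78502494e+00] [-3.39931676  1.98861613  6.72078652] [0.39206149 0.76669493 0.00238428] 13.064773192426939
```

View pics/scene4.png

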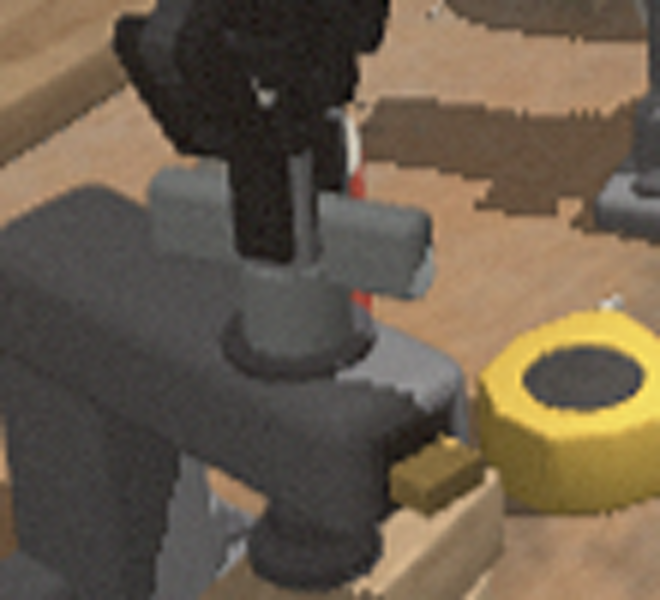

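View pics/top4.png

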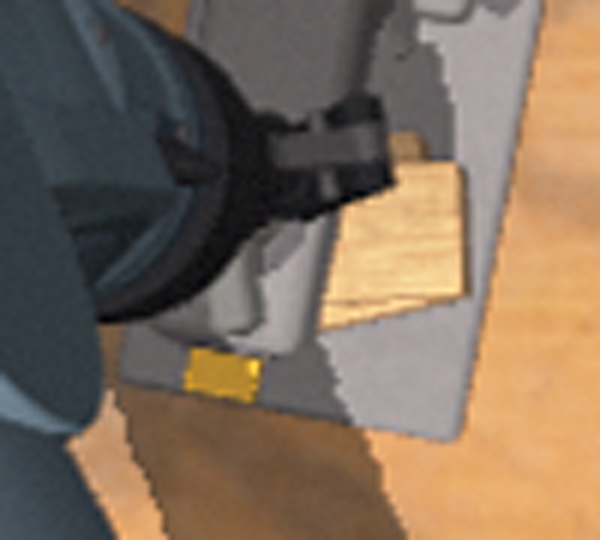

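The tab is about 15 mm out: its front is 57 mm ahead of the axis, against 42 mm for the head front. The boards haven't moved. Releasing now.

>>> {"name": "jog_arm", "arguments": {"series": [[0,0,0,0],[0,0,0,0],[0,0,0,0],[0,0,0,0],[0,0,0,0],[0,0,0,0],[0,0,0,0],[0,0,0,0],[0,0,0.01,0],[0,0,0.03,0],[0,0,0.06,0],[0,0,0.09,0],[0,0,0.1,0],[-0.03,-0.02,0.1,0],[-0.06,-0.04,0.1,0],[-0.09,-0.06,0.1,0],[-0.12,-0.08,0.1,0],[-0.15,-0.1,0.1,0],[-0.15,-0.1,0.1,0],[-0.15,-0.1,0.1,0]], "fingers": 1}}

```text
clock: 9.65
tool_pos: [372.5, 247.9, 279.2]
orientation: [3.141, -0.0, 1.784]
force: [0.2, 1.1, -0.1]
finger_gap: 85.3
```

```bash
python3 tab.py | grep -v "np.float"; python3 - <<'E'
from h import *
s=arm.state(); print(s["clock"],s["tool_pos"],s["orientation"],s["force"],s["finger_gap"])
c=arm.capture("scene"); save(c,"scene5.png",(190,120,430,360),2.5)
c=arm.capture("top"); save(c,"top5.png",(180,160,280,290),4)
D=c["range_z"]
def bar(c,us,vs):
    D=c["range_z"]; P=np.array([world(c,u,v,d=D[v,u]) for u in range(*us) for v in range(*vs) if D[v,u]>0])
    b=P[(P[:,2]>188)&(P[:,2]<205)]; w,V=np.linalg.eigh(np.cov(b[:,:2].T)); return len(b),b[:,:2].mean(0).round(1),round(float(np.degrees(np.arctan(V[1,1]/V[0,1]))),1)
print(bar(c,(180,270),(200,290)),bar(c,(390,470),(200,280)))
E
```

```text
top 84 z [129.  131.9 134.5] x [-57.1 -56.3 -50.4 -44.1 -43.4] y [-10.5  -0.   10.9] u 211.0 222.0 v 258.0 266.0
 z135 x [-56.9 -56.2 -50.3 -44.  -43.3] y [-11.9  10. ] ((-49.74031448364258, 6.714427947998047), (21.809885025024414, 13.49235725402832), 82.0638656616211)
 arm top front x [-42.9 -42.6 -41.9 -39.3] 170
scene 10 z [125.3 132.8 135. ] x [-57.7 -57.3 -54.5 -45.5 -45.3] y [-7.   6.2 12.8] u 281.0 293.0 v 275.0 285.0
 arm top front x [-46.4 -45.4 -43.6 -41.3] 307
9.75 [375.15049331 249.29064536 279.3727041 ] [ 3.13898956e+00 -7.24448438e-04  1.78388178e+00] [-0.12819987  0.41596441  0.7969865 ] 85.53247936009073
(374, array([524.9, 348.1]), 12.3) (347, array([526.5, -28.8]), -81.0)
```

View pics/scene5.png

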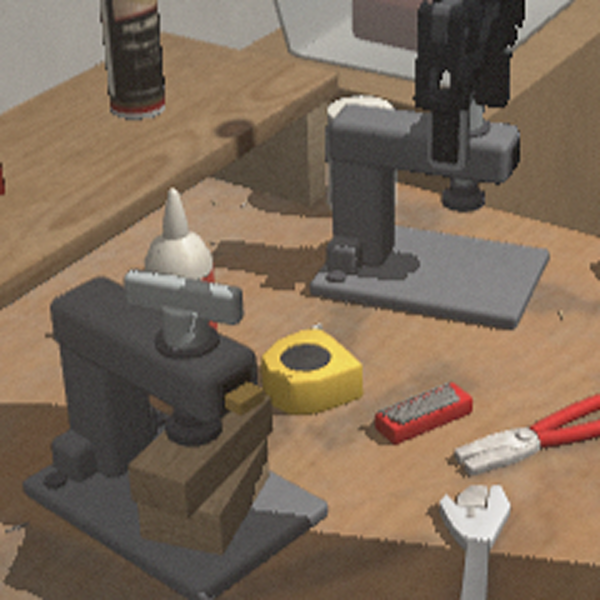

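View pics/top5.png

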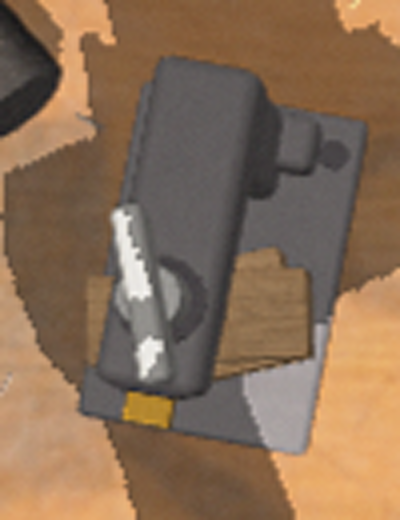

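After letting go, the tab front is still at −57 mm (about 15 mm out), and the bar has turned 60° (1.05 rad). The boards show at the same pixels as before, and the gripper is well clear.

```bash
python3 -c "
from h import *
print(arm.hand_in())"
```

```text
the job is handed in; nothing more can be done
None
```

The clamp holding the boards is tightened, the brass tab is out about 15 mm, and the job is handed in at about 9.9 s.

I gripped the T-handle of the left clamp at its centre and turned it clockwise 0.85 rad. The tab then measured about 9 mm out, so I turned a further 0.20 rad, opened the fingers, rose and backed away.

**Last checks, after letting go:**
- **Tab:** its front is about 57 mm ahead of the screw axis, against 42 mm for the clamp's front, so about 15 mm out. The top camera gave about 57.0 mm and the scene camera 57.7 mm; the pixel and calibration error is 1–2 mm.
- **Handle:** the bar turned about 60° (1.05 rad). That puts it near 1.2 on the handle scale, below the overtight mark of 1.5.
- **Boards:** by eye they are in the same place in the pictures before and after.
- **Empty clamp:** I never touched it.
- **Forces:** the readings I took stayed under about 10 N.

No check failed. The handle's starting angle, about 0.15 rad, is only an estimate from the pictures, so I judged the stop by the tab itself.

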